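Push a sensor carrier round the guide bend to the end stop

ROBOT

A 7-joint arm with a two-finger parallel gripper is mounted at the origin on the work surface. World frame = base frame: x ahead of the robot, y to its left, z up, the work surface at z = 0. Lengths are in m, angles in rad, forces in N, time in s.
With the tool pointing down it reaches from about 0.4 to 0.875 m from the base axis. Payload 19.3 kg.
Tool frame: the origin (TCP) lies at the very end of the fingers, on their centre line; the grasp point (between the pads) lies 19 mm behind it; z points along the fingers, y is the direction in which the jaws open and shut (so a half turn about z gives the same grasp; the last joint's range is limited). The gripper opens to 85 mm and grips with 20 to 120 N. Pads are 22 mm wide; open, the fingers measure 114 mm over their backs; the gripper's body (76 mm by 85 mm) begins 54 mm behind the grasp point. The pads swing forward as they close: fully open they stand 13 mm farther back than shut.
Start: joints at [-1.171, 0.521, -0.036, 1.599, 0.021, 1.021, -0.113], TCP at [0.283, 0.557, 0.231] pointing down, gripper open.
Joint ranges: [-2.91, 2.91], [-0.3, 2.13], [-1.5, 1.42], [0.17, 2.43], [-1.26, 4.41], [0.16, 1.93], [-2.52, 2.52]. Speed limits (rad/s): [1.89, 1.89, 2.39, 2.39, 3.01, 3.01, 3.01].

INTERFACE

Orientations are given as [roll, pitch, yaw] about the fixed x, y, z axes, in that order (R = Rz(yaw) Ry(pitch) Rx(roll)).
In Python, from workcell import bot, vision, job_done gives the robot as it stands.
- The arm moves only by the tool arm_command, never from a script. Its arguments are lists of equal length, an entry for each row: "gripper": the finger opening in cm, from 0 to 8.54; "slide": the shift along the tool's x, y, z in cm, a list of three; "turn": the turn, a rotation vector about the tool's x, y, z in degrees, a list of three. A call has 1 to 5 rows; each row is the pose to reach, as a shift and turn from the pose commanded when the call began, along the tool's axes at that moment; what a row does not reach only later rows make up. A row lasts 1/8 s, in which the tool goes at most 62.5 mm and 10.7 degrees, less where a joint would pass 70% of its speed; a pose out of reach is approached as far as the arm can. A call with a gripper value outside its range is refused whole. The fingers move at their own pace and stop on an object; "force" is the grip in N (left out, the last holds). Time passes only in rows, so rows that repeat a pose let the fingers close. It gives the time, the measured TCP pose, the force and the opening at its end, in the units of the state.
- bot.observe(): the state, without advancing time (a new reading comes with each control period).
- vision.grab_frame(name): name is "scene" or "top"; returns the picture (480x640x3 uint8, blue, green, red); there is no depth.
- vision.camera_model(name): a dict with "mtx" (3x3 intrinsics, pixels), "T" (4x4, takes a point from camera to world coordinates). Camera axes: x right, y down, z forward; pixel columns grow to the right and rows downward; lengths in m; the calibration is good to about 2 mm. A picture is of the moment at which its call begins. camera_model takes no time and is no camera call.
- job_done(): hands the job in, once; it reports no verdict.
The state is a dict: "clock": time; "qpos": joint angles; "qd": joint speeds; "joint_efforts": joint torques, N m; "position": TCP position; "tool_rot": TCP orientation; "force": force on the tool from outside, world axes, zero at the start; "moment": the same for the moment, N m; "grip_width": finger opening in m.
Only numpy, scipy, OpenCV 4.12 (cv2) and the standard library are available. Lean on these libraries where they do the work, as an engineer would, in place of code of your own. Each camera call takes 0.05 s, during which the arm holds its last target. There are 200 camera calls.

TASK

Push the round orange sensor carrier along the aluminium guide rails, through the bend, until it is home against the red end stop; press it there gently but firmly for about half a second (about 10 N, the push of a kilogram), then let go and leave it standing against the stop. Keep it flat on the plate between the rails all the way without lifting or tipping it, never let it jam or be forced against rails or stop with more than 25 N, and leave the loose things around it where they are.

Things in the scene. Friction and masses are not known exactly. Their poses are not given: they have to be found in the camera images.
- fixture: Grey base plate fixed to the bench, top at z = 15 mm. Origin at bench level, z up; the plate spans x -110 to 130, y -125 to 125 mm. Aluminium rails on it, 14 mm high, 8 mm thick, form a 48 mm wide channel: leg 1 along +y, a 90 degree bend to +x, leg 2 along +x. The rail set is clamped in slots along the fixture's y, at an unknown setting d of -9 to +9 mm, fixed during a run, not reported: feel for it.
- leg1 (a point): Point on the plate top on the centreline of channel leg 1 (fixture x -50, y -50, z 15 mm). Leg 1 runs along the fixture's y, from an open end at y = -100 mm + d to the bend's start at y = 10 mm + d; its centreline's x does not change with d.
- bend (a point): Nominal centre of the bend on the plate top (fixture x 10, y 10, z 15 mm); it is fixed on the plate. The true bend centre lies d (-9 to +9 mm, not reported) further along the fixture's y. Centreline radius of the bend 60 mm, outer wall 84 mm, inner wall (white disc) 36 mm.
- leg2 (a point): Nominal point on the centreline of leg 2, on the plate top, fixed on the plate (fixture x 50, y 70, z 15 mm). The true centreline of leg 2 is at y = 70 mm + d in the fixture frame; leg 2 runs along the fixture's +x from x = 10 mm to the red stop.
- stop: Rigid red end stop across the end of leg 2, 14 by 94 by 22 mm high (fixture x, y, z), fixed to the plate: it does not shift with the rails. Origin: middle of the lower edge of the face towards the carrier, at x 100, y 70, z 15 mm in the fixture frame; axes as the fixture's.
- carrier: Loose carrier, 0.2 to 0.4 kg: orange disc 44 mm across, 18 mm high, that slides on the plate with 2 mm play to each rail; on its middle a fixed upright round steel sensor housing, 18 mm in diameter, up to 60 mm above the underside (4 mm look-only brass tip on top). Grip the housing from above. Origin: centre of the underside, z up. Starts in leg 1; against the stop its origin is at fixture x 78 mm.
- spare: Bystander: loose upright steel sensor with green cap, 20 mm in diameter, 42 mm high, standing on the plate away from the channel, near fixture x 86, y -74 mm. Origin: centre of its underside.
- flask: Bystander: steel drinking flask with black cap, 68 mm in diameter, 200 mm high, on the left of the bench. Origin: centre of its underside.
- bin: Bystander: open red parts bin, 120 by 160 mm, 60 mm high, on the right of the bench. Origin: centre of its underside.
Mind the look-alikes: they are no part of the job. Of the things that look like the carrier, the smallest one is meant.

How it is judged:
On the way, in this order (a step that is already met when the one before it is completed fails the run):
1. the carrier is through the bend, in the second leg, flat on the plate (x of carrier in the frame of fixture above 0.015 m and y of carrier in the frame of fixture above 0.05 m and z of carrier in the frame of fixture below 0.02 m), for 0.05 s.
2. the carrier is pressed against the stop with at least 4 N (contact force between carrier and stop above 4 N and z of carrier in the frame of fixture below 0.02 m), for 0.25 s.
At the end, for the whole second after the job is handed in: The carrier stands at rest and upright (within 0.06 rad) on the plate between the rails of the second leg, its disc within 3 mm of the stop face, and is released (x of carrier in the frame of fixture between 0.075 and 0.081 m and y of carrier in the frame of fixture between 0.055 and 0.085 m and z of carrier in the frame of fixture below 0.018 m and angle between carrier's own z axis and vertical below 0.06 rad and linear speed of carrier below 0.01 m/s); the robot touches nothing.
It fails at once if the carrier is forced against the rails or the stop with more than 25 N (contact force between carrier and fixture above 25 N).
It fails at once if the carrier is lifted more than 6 mm off the plate (z of carrier in the frame of fixture above 0.021 m).
It fails at once if the carrier is tipped by more than 0.25 rad (angle between carrier's own z axis and vertical above 0.25 rad).
It fails at once if the spare sensor, flask or bin is moved by more than 20 mm (distance of any of spare, flask, bin from where it was at the start of the episode above 0.02 m).
It also fails if it takes over 72 s, if anything falls off the work surface, if the arm or the gripper's body presses on something with over 40 N, if the wrist force passes 120 N, or if a joint passes its speed limit or range.

## Working session

There is one attempt and no reset: what is moved stays moved. The work goes in short steps, Python scripts to look and compute and a tool call to move; the robot and the scene stay as the last step left them, time stands still between calls to the robot, and variables do not carry over. Pictures are saved under pics/ and viewed, about 8 in all and at most 12, crops included, and the job is handed in when it is done.

Besides the shell and the picture viewer there is one more tool, called by a JSON object that holds its "name" and its "arguments". arm_command: Moves the arm, as the interface text tells. Its arguments: {"type":"object","properties":{"gripper":{"type":"array","items":{"type":"number"}},"slide":{"type":"array","items":{"type":"array","items":{"type":"number"}}},"turn":{"type":"array","items":{"type":"array","items":{"type":"number"}}},"force":{"type":"number"}},"required":["gripper","slide","turn"]}

```bash
mkdir -p pics; ls
python3 - <<'E'
from workcell import bot, vision
import cv2, numpy as np
print(bot.observe())
for n in("scene","top"):
    im=vision.grab_frame(n); cv2.imwrite(f"pics/{n}0.png",im); print(n,vision.camera_model(n))
E
```

```text
pics
{'clock': 0.0, 'qpos': array([-1.17121362,  0.5220258 , -0.03637622,  1.60003648,  0.02121243,
        1.02108091, -0.11282221]), 'qd': array([ 0.00039898,  0.00146888,  0.00029552, -0.00098859, -0.00091131,
       -0.00125109,  0.00125214]), 'joint_efforts': array([-6.76817835e-04, -9.27104759e+01,  1.97895348e+00, -3.69936526e+01,
        1.76397135e-02,  8.20394838e-03, -4.08346602e-05]), 'position': array([0.28278521, 0.55697207, 0.23070764]), 'tool_rot': array([-3.14042961e+00,  6.98446624e-05,  2.67182715e+00]), 'force': array([ 0.32683431, -0.18089272,  0.3227288 ]), 'moment': array([ 0.0223818 , -0.02294758,  0.04251268]), 'grip_width': 0.0853390136950586}
scene {'mtx': array([[482.78681336,   0.        , 320.5446146 ],
       [  0.        , 482.78681336, 231.98976271],
       [  0.        ,   0.        ,   1.        ]]), 'T': array([[ 0.87962848,  0.27003332, -0.39158108,  0.91634653],
       [ 0.47563959, -0.50721944,  0.71867616, -0.70877718],
       [-0.00455102, -0.81841948, -0.5746032 ,  0.64158828],
       [ 0.        ,  0.        ,  0.        ,  1.        ]])}
top {'mtx': array([[538.04071549,   0.        , 321.75575226],
       [  0.        , 538.04071549, 249.48283985],
       [  0.        ,   0.        ,   1.        ]]), 'T': array([[-1.19970208e-02, -9.82016411e-01,  1.88414010e-01,
         2.53737215e-01],
       [-9.99926179e-01,  1.21450091e-02, -3.69064760e-04,
         2.27649609e-02],
       [-1.92586220e-03, -1.88404529e-01, -9.82089622e-01,
         1.35818950e+00],
       [ 0.00000000e+00,  0.00000000e+00,  0.00000000e+00,
         1.00000000e+00]])}
```

View pics/top0.png

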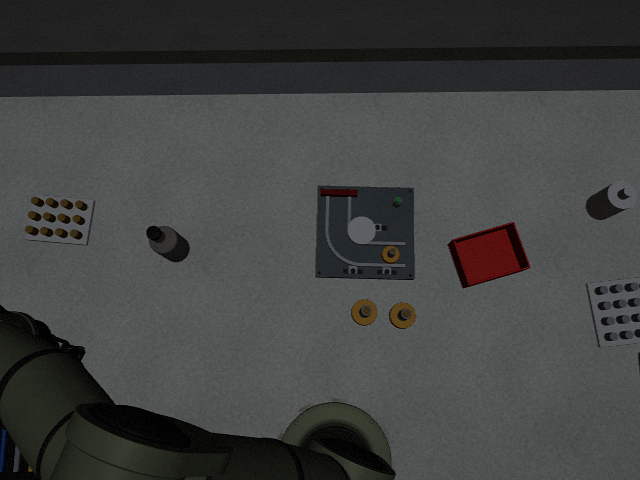

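View pics/scene0.png

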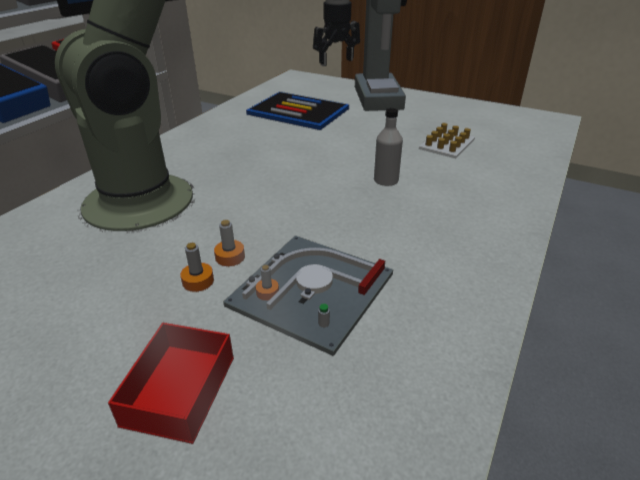

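The plate is at about (365,233) in the top view. Look-alikes in the top view: an orange disc in the channel at (391,254), and two larger ones on the bench at (364,312) and (403,315). The one in leg 1 looks smallest, which fits the description. I'll measure all three and check with a crop.

```bash
cat > h.py <<'E'
import cv2, numpy as np
from workcell import bot, vision
def cast(n,uv,z):
    c=vision.camera_model(n);K=c["mtx"];T=c["T"]
    uv=np.atleast_2d(np.asarray(uv,float))
    r=np.c_[(uv[:,0]-K[0,2])/K[0,0],(uv[:,1]-K[1,2])/K[1,1],np.ones(len(uv))]@T[:3,:3].T
    return T[:3,3]+r*((z-T[2,3])/r[:,2])[:,None]
def proj(n,p):
    c=vision.camera_model(n);p=np.atleast_2d(p)
    q=(p-c["T"][:3,3])@c["T"][:3,:3]@c["mtx"].T
    return q[:,:2]/q[:,2:]
def blobs(m,amin=40):
    cs,_=cv2.findContours(m,cv2.RETR_EXTERNAL,cv2.CHAIN_APPROX_NONE)
    return [c for c in cs if cv2.contourArea(c)>amin]
E
python3 - <<'E'
from h import *
for n in("top","scene"):
    im=cv2.imread(f"pics/{n}0.png"); hsv=cv2.cvtColor(im,cv2.COLOR_BGR2HSV)
    m=cv2.inRange(hsv,(5,130,60),(20,255,255))
    for c in blobs(m):
        (u,v),(a,b),t=cv2.fitEllipse(c); 
        for z in(.018,.033): print(n,"orange",round(u,1),round(v,1),round(a,1),round(b,1),z,cast(n,(u,v),z).round(4))
    m=cv2.inRange(hsv,(0,150,40),(4,255,255))|cv2.inRange(hsv,(175,150,40),(180,255,255))
    for c in blobs(m): print(n,"red",cv2.minAreaRect(c))
im=cv2.imread("pics/top0.png"); 
roi=np.zeros(im.shape[:2],np.uint8); roi[170:295,300:430]=255
g=cv2.cvtColor(im,cv2.COLOR_BGR2GRAY); print(g[180:290:12,365], g[200,305])
big=cv2.resize(im[175:335,305:435],None,fx=4.6,fy=3.75*0+4.6*0.8,interpolation=cv2.INTER_CUBIC)
big=cv2.resize(im[175:335,305:435],None,fx=3.7,fy=3.7,interpolation=cv2.INTER_CUBIC)
cv2.imwrite("pics/topcrop.png",cv2.convertScaleAbs(big,alpha=1.6))
E
```

```text
top orange 402.4 315.0 23.9 25.1 0.018 [[ 0.3432 -0.1757  0.018 ]]
top orange 402.4 315.0 23.9 25.1 0.033 [[ 0.3422 -0.1735  0.033 ]]
top orange 364.1 311.9 24.3 24.7 0.018 [[ 0.3518 -0.0808  0.018 ]]
top orange 364.1 311.9 24.3 24.7 0.033 [[ 0.3507 -0.0797  0.033 ]]
top orange 390.4 253.8 15.9 16.8 0.018 [[ 0.4975 -0.1513  0.018 ]]
top orange 390.4 253.8 15.9 16.8 0.033 [[ 0.4948 -0.1493  0.033 ]]
top red ((491.2945861816406, 253.50160217285156), (49.43553924560547, 66.42195129394531), 73.61045837402344)
top red ((338.50341796875, 191.42874145507812), (35.19821548461914, 4.804080009460449), 2.726310968399048)
scene orange 266.7 286.4 13.0 20.7 0.018 [[ 0.4865 -0.1394  0.018 ]]
scene orange 266.7 286.4 13.0 20.7 0.033 [[ 0.4968 -0.1531  0.033 ]]
scene orange 196.9 277.2 26.5 31.7 0.018 [[ 0.3489 -0.1819  0.018 ]]
scene orange 196.9 277.2 26.5 31.7 0.033 [[ 0.3626 -0.1946  0.033 ]]
scene orange 227.6 252.6 23.1 27.9 0.018 [[ 0.3533 -0.0884  0.018 ]]
scene orange 227.6 252.6 23.1 27.9 0.033 [[ 0.3669 -0.1033  0.033 ]]
scene orange 459.2 140.2 6.5 25.5 0.018 [[0.6339 0.7032 0.018 ]]
scene orange 459.2 140.2 6.5 25.5 0.033 [[0.6407 0.6692 0.033 ]]
scene orange 447.0 137.6 6.5 24.9 0.018 [[0.5954 0.7045 0.018 ]]
scene orange 447.0 137.6 6.5 24.9 0.033 [[0.6031 0.6705 0.033 ]]
scene orange 435.9 134.4 7.1 25.4 0.018 [[0.5574 0.7124 0.018 ]]
scene orange 435.9 134.4 7.1 25.4 0.033 [[0.5661 0.6782 0.033 ]]
scene red ((170.97120666503906, 379.0223083496094), (92.56990814208984, 130.63330078125), 25.73070526123047)
scene red ((371.1687316894531, 276.23974609375), (9.548150062561035, 38.585758209228516), 38.1572265625)
scene red ((291.0658264160156, 108.19267272949219), (30.800777435302734, 3.561994791030884), 12.094757080078125)
[85 40 41 41 97 96 39 80 40 85] 88
```

View pics/topcrop.png

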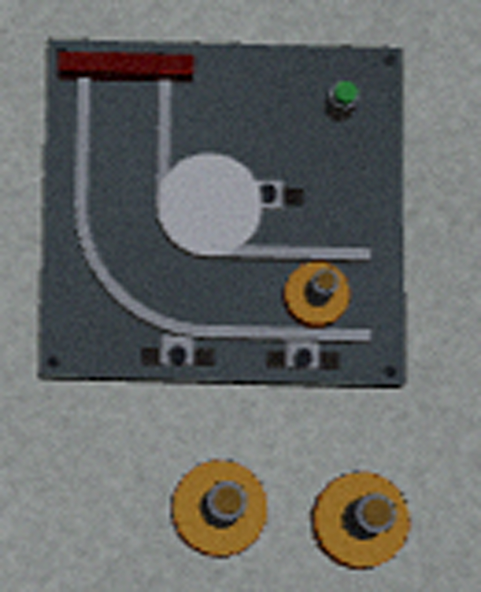

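```bash
cat > fix.py <<'E'
from h import *
def fixture(im):
    g=cv2.GaussianBlur(cv2.cvtColor(im,cv2.COLOR_BGR2GRAY),(3,3),0)
    m=np.zeros_like(g); m[178:288,308:422]=((g<62)*255)[178:288,308:422].astype(np.uint8)
    m=cv2.morphologyEx(m,cv2.MORPH_CLOSE,np.ones((3,3)))
    c=max(blobs(m),key=cv2.contourArea); h=cv2.convexHull(c)
    q=cv2.boxPoints(cv2.minAreaRect(h))
    W=cast("top",q,.015); return c,q,W
E
python3 - <<'E'
from fix import *
im=cv2.imread("pics/top0.png"); c,q,W=fixture(im)
print(q.round(1).tolist()); print(W.round(4)); print([np.linalg.norm(W[i]-W[i-1]).round(4) for i in range(4)], W.mean(0).round(4))
g=cv2.cvtColor(im,cv2.COLOR_BGR2GRAY)
m=np.zeros_like(g); m[200:255,335:385]=((g[200:255,335:385]>68)*255)
m=cv2.morphologyEx(m,cv2.MORPH_OPEN,cv2.getStructuringElement(cv2.MORPH_ELLIPSE,(13,13)))
d=max(blobs(m),key=cv2.contourArea); e=cv2.fitEllipse(d); print("disc",e,cast("top",e[0],.029))
# edge angles from the side fits
pts=c[:,0].astype(float); 
for i in range(4):
    a,b=q[i],q[(i+1)%4]; u=(b-a)/np.linalg.norm(b-a); n=np.array([-u[1],u[0]])
    s=pts[(abs((pts-a)@n)<2)&((pts-a)@u>8)&((pts-b)@u<-8)].astype(np.float32)
    P=cast("top",s,.015)[:,:2].astype(np.float32); vx,vy,x,y=cv2.fitLine(P,cv2.DIST_HUBER,0,.0005,.01).ravel()
    print("side",len(s),np.degrees(np.arctan2(vy,vx)).round(2),x.round(4),y.round(4))
# gradient profiles along rows/cols
print("col profile row225",g[225,310:360].tolist())
print("row profile row205",g[205,310:360].tolist())
print("col 370 rows 235..285",g[235:285,370].tolist())
E
```

```text
[[314.70001220703125, 277.29998779296875], [317.1000061035156, 184.6999969482422], [416.3999938964844, 187.39999389648438], [413.8999938964844, 279.8999938964844]]
[[ 0.4403  0.0409  0.015 ]
 [ 0.6831  0.0323  0.015 ]
 [ 0.6728 -0.2256  0.015 ]
 [ 0.4306 -0.2085  0.015 ]]
[np.float64(0.2497), np.float64(0.243), np.float64(0.2581), np.float64(0.2428)] [ 0.5567 -0.0902  0.015 ]
disc ((361.1114807128906, 229.837890625), (26.444900512695312, 27.122522354125977), 121.0211181640625) [[ 0.55817119 -0.07801736  0.029     ]]
side 77 -2.37 0.5806 0.0334
side 83 87.95 0.6754 -0.1181
side 32 0.08 0.4931 -0.2103
side 83 87.67 0.4372 -0.0756
col profile row225 [91, 86, 83, 88, 84, 90, 63, 43, 40, 42, 41, 39, 37, 39, 37, 64, 75, 81, 64, 46, 37, 41, 40, 39, 38, 40, 43, 40, 41, 44, 42, 43, 41, 42, 36, 40, 38, 58, 88, 95, 101, 95, 97, 96, 93, 95, 93, 94, 94, 96]
row profile row205 [88, 86, 86, 84, 85, 88, 91, 57, 40, 40, 37, 40, 41, 40, 40, 42, 69, 77, 81, 49, 41, 37, 39, 40, 43, 41, 42, 40, 41, 43, 44, 37, 42, 40, 37, 47, 37, 40, 70, 82, 69, 47, 40, 42, 41, 44, 44, 42, 37, 38]
col 370 rows 235..285 [99, 93, 93, 98, 96, 94, 71, 76, 82, 43, 30, 36, 39, 37, 36, 38, 40, 38, 37, 39, 40, 39, 40, 40, 40, 42, 36, 40, 71, 80, 81, 29, 34, 37, 39, 42, 43, 42, 40, 42, 40, 45, 42, 2, 87, 94, 91, 87, 80, 87]
```

The crop confirms it: the disc in leg 1 is about 16 px (44 mm) across, while the two on the bench are about 24 px (60 mm). So the carrier is the one at (390,254). The plate's yaw is about -2.2°, and the white disc gives d ≈ 0–2 mm. Next is a helper that turns fixture targets into tool shifts.

```bash
cat > go.py <<'E'
import sys
from h import *
from scipy.spatial.transform import Rotation as R
YAW=-2.2; O=np.array([.5475,-.0882,0]); F=R.from_euler("z",YAW,degrees=True)
def tofix(p): return F.inv().apply(np.asarray(p)-O)
def st():
    s=bot.observe(); Rt=R.from_euler("xyz",s["tool_rot"]); return s,Rt
if __name__=="__main__":
    s,Rt=st()
    print("t",round(s["clock"],2),"fix mm",(1e3*tofix(s["position"])).round(1),"toolyaw_fix",round(np.degrees(s["tool_rot"][2])-YAW,1),"Ffix",F.inv().apply(s["force"]).round(1),"w",round(s["grip_width"]*1e3,1))
    if len(sys.argv)>1:
        x,y,z,yaw=map(float,sys.argv[1:5])
        T=R.from_euler("xyz",[180,0,yaw+YAW],degrees=True)
        print("slide cm",(Rt.inv().apply(F.apply([x/1e3,y/1e3,z/1e3])+O-s["position"])*100).round(2),"turn",(Rt.inv()*T).as_rotvec(degrees=True).round(1), "world target",F.apply([x/1e3,y/1e3,z/1e3])+O)
E
python3 - <<'E'
from go import *
im=cv2.imread("pics/top0.png"); hsv=cv2.cvtColor(im,cv2.COLOR_BGR2HSV)
m=cv2.inRange(hsv,(0,150,40),(4,255,255))|cv2.inRange(hsv,(175,150,40),(180,255,255))
c=min([b for b in blobs(m)],key=cv2.contourArea)[:,0]; print(c[:,0].min(),c[:,0].max(),c[:,1].min(),c[:,1].max())
for z in(.037,.026):print("stop",(tofix(cast("top",(338.5,191.4),z))*1e3).round(1))
print("disc",(tofix([.5582,-.0780,.029])*1e3).round(1),"carrier",(tofix([.4948,-.1493,.033])*1e3).round(1))
for v in (242,264): print("leg1 rails x",(tofix(cast("top",(370,v),.029))*1e3).round(1))
for u in (326.7,349): print("leg2 rails y",(tofix(cast("top",(u,205),.029))*1e3).round(1))
# green spare cap and housing top
g=cv2.inRange(hsv,(45,80,40),(80,255,255))
for b in blobs(g,8): print("spare",(tofix(cast("top",cv2.minAreaRect(b)[0],.057))*1e3).round(1))
E
python3 go.py -50 -63 231 180
```

```text
321 356 189 194
stop [[107.5  70.1  37. ]]
stop [[110.9  69.8  26. ]]
disc [10.3 10.6 29. ] carrier [-50.3 -63.1  33. ]
leg1 rails x [[-20.6 -12.2  29. ]]
leg1 rails x [[-76.8 -12.8  29. ]]
leg2 rails y [[73.1 99.3 29. ]]
leg2 rails y [[74.6 42.3 29. ]]
spare [[ 84.8 -79.6  57. ]]
t 0.1 fix mm [-289.2  634.6  230.8] toolyaw_fix 155.3 Ffix [-0.1 -0.3  0.3] w 85.3
slide cm [-5.090e+01 -5.337e+01  3.000e-02] turn [ -0.1  -0.  -24.7] world target [ 0.49511842 -0.14923417  0.231     ]
```

Everything agrees to within about 2 mm, and d ≈ +0.7 from the images. Now I'll fly over, staying high.

{"name": "arm_command", "arguments": {"gripper": [8, 8, 8, 8, 8], "slide": [[-6, -6, 0], [-12, -12, 0], [-16, -16.5, 0], [-20, -21, 0], [-24, -25, 0]], "turn": [[0, 0, -5], [0, 0, -10], [0, 0, -15], [0, 0, -20], [0, 0, -24.7]], "force": 20}}

```text
clock: 0.72
position: [0.374, 0.2563, 0.2313]
tool_rot: [-3.142, 0.0, 3.106]
force: [1.7, 0.8, -0.6]
grip_width: 0.0798
```

```bash
python3 go.py -50 -63 150 180
```

```text
t 0.72 fix mm [-186.6  337.6  231.3] toolyaw_fix 180.1 Ffix [ 1.6  0.8 -0.6] w 79.8
slide cm [-13.56 -40.09   8.13] turn [-0.   0.   0.1] world target [ 0.49511842 -0.14923417  0.15      ]
```

{"name": "arm_command", "arguments": {"gripper": [8, 8, 8, 8, 8], "slide": [[-2, -6, 0], [-4, -12, 0], [-6, -18, 0], [-8, -24, 2], [-10, -30, 4]], "turn": [[0, 0, 0], [0, 0, 0], [0, 0, 0], [0, 0, 0], [0, 0, 0]]}}

```text
clock: 1.35
position: [0.4599, -0.0382, 0.194]
tool_rot: [3.142, 0.001, 3.103]
force: [1.5, 1.7, 0.1]
grip_width: 0.0799
```

{"name": "arm_command", "arguments": {"gripper": [8, 8], "slide": [[0, 0, 0], [0, 0, 0]], "turn": [[0, 0, 0], [0, 0, 0]]}}

```text
clock: 1.6
position: [0.4593, -0.0361, 0.1941]
tool_rot: [3.141, -0.001, 3.103]
force: [-0.2, 0.1, -0.4]
grip_width: 0.0801
```

```bash
python3 go.py -50 -63 110 180
```

```text
t 1.6 fix mm [-90.1  48.7 194.1] toolyaw_fix 180.0 Ffix [-0.2  0.1 -0.4] w 80.1
slide cm [ -4.02 -11.17   8.41] turn [ 0. -0. -0.] world target [ 0.49511842 -0.14923417  0.11      ]
```

{"name": "arm_command", "arguments": {"gripper": [8, 8, 8, 8, 8], "slide": [[-2, -5.5, 2], [-4, -11, 5], [-4, -11.2, 8.4], [-4, -11.2, 8.4], [-4, -11.2, 8.4]], "turn": [[0, 0, 0], [0, 0, 0], [0, 0, 0], [0, 0, 0], [0, 0, 0]]}}

```text
clock: 2.22
position: [0.4958, -0.1484, 0.1115]
tool_rot: [3.141, 0.001, 3.105]
force: [0.1, 0.6, -0.1]
grip_width: 0.0799
```

```bash
python3 go.py -50 -63 41 180
python3 - <<'E'
from go import *
s,_=st()
im=vision.grab_frame("scene"); p=s["position"]
print(proj("scene",[p,[*p[:2],.075],[*p[:2],.033]]).round(1))
c=cv2.resize(im[200:340,190:350],None,fx=4,fy=4,interpolation=cv2.INTER_CUBIC); cv2.imwrite("pics/s1.png",cv2.convertScaleAbs(c,alpha=1.3))
E
```

```text
t 2.23 fix mm [-49.4 -62.1 111.5] toolyaw_fix 180.1 Ffix [ 0.   0.6 -0.1] w 79.9
slide cm [ 0.07 -0.09  7.05] turn [0.  0.1 0.1] world target [ 0.49511842 -0.14923417  0.041     ]
[[264.6 251.9]
 [266.  267.6]
 [267.6 284.8]]
```

View pics/s1.png

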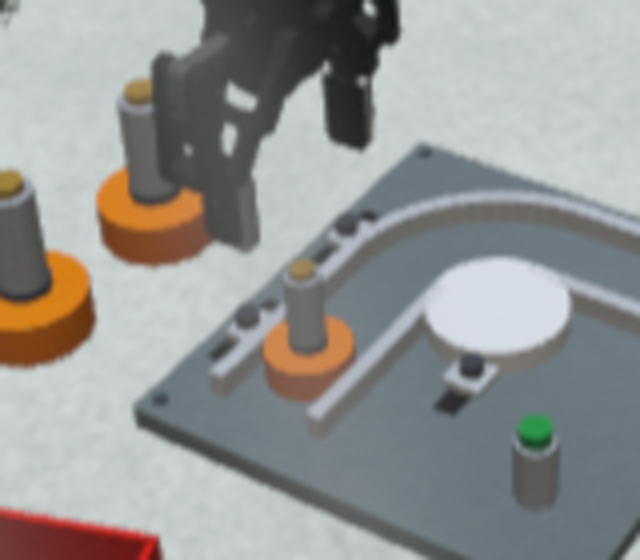

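The housing tip is at about (265.5,267) in the scene view and the projection gave (266,267.6), so the aim is good. I'll descend, then close the fingers into a loose cage around the housing.

{"name": "arm_command", "arguments": {"gripper": [7, 6, 5, 4, 4], "slide": [[0, 0, 3], [0, -0.1, 6], [0, -0.1, 7], [0, -0.1, 7], [0, -0.1, 7]], "turn": [[0, 0, 0], [0, 0, 0], [0, 0, 0], [0, 0, 0], [0, 0, 0]]}}

```text
clock: 2.9
position: [0.4958, -0.1508, 0.0415]
tool_rot: [-3.141, 0.002, 3.103]
force: [0.1, 0.5, -0.2]
grip_width: 0.0399
```

{"name": "arm_command", "arguments": {"gripper": [3.2, 2.6, 2.2, 2.2, 2.2], "slide": [[0, 0, 0], [0, 0, 0], [0, 0, 0], [0, 0, 0], [0, 0, 0]], "turn": [[0, 0, 0], [0, 0, 0], [0, 0, 0], [0, 0, 0], [0, 0, 0]]}}

```text
clock: 3.52
position: [0.4952, -0.1507, 0.0402]
tool_rot: [3.142, 0.0, 3.103]
force: [0.6, 1.6, 1.3]
grip_width: 0.0219
```

```bash
python3 go.py -50 10 41 180
```

```text
t 3.52 fix mm [-49.9 -64.5  40.2] toolyaw_fix 180.0 Ffix [0.5 1.6 1.3] w 21.9
slide cm [ 0.01  7.45 -0.08] turn [ 0.  0. -0.] world target [ 0.49792073 -0.07628798  0.041     ]
```

{"name": "arm_command", "arguments": {"gripper": [2.2, 2.2, 2.2, 2.2, 2.2], "slide": [[0, 0.5, 0], [0, 1.2, 0], [0, 2.0, 0], [0, 2.8, 0], [0, 3.6, 0]], "turn": [[0, 0, 0], [0, 0, 0], [0, 0, 0], [0, 0, 0], [0, 0, 0]]}}

```text
clock: 4.15
position: [0.4965, -0.1141, 0.0403]
tool_rot: [3.142, -0.0, 3.103]
force: [-0.6, -1.4, -0.1]
grip_width: 0.0223
```

```bash
python3 go.py -50 8 41 180;  python3 - <<'E'
from go import *
s,_=st()
im=vision.grab_frame("scene")
c=cv2.resize(im[200:340,210:400],None,fx=4,fy=4,interpolation=cv2.INTER_CUBIC); cv2.imwrite("pics/s2.png",cv2.convertScaleAbs(c,alpha=1.3))
E
```

```text
t 4.15 fix mm [-49.9 -27.9  40.3] toolyaw_fix 180.0 Ffix [-0.6 -1.4 -0.1] w 22.3
slide cm [ 0.01  3.59 -0.07] turn [ 0. -0. -0.] world target [ 0.49784396 -0.07828651  0.041     ]
```

View pics/s2.png

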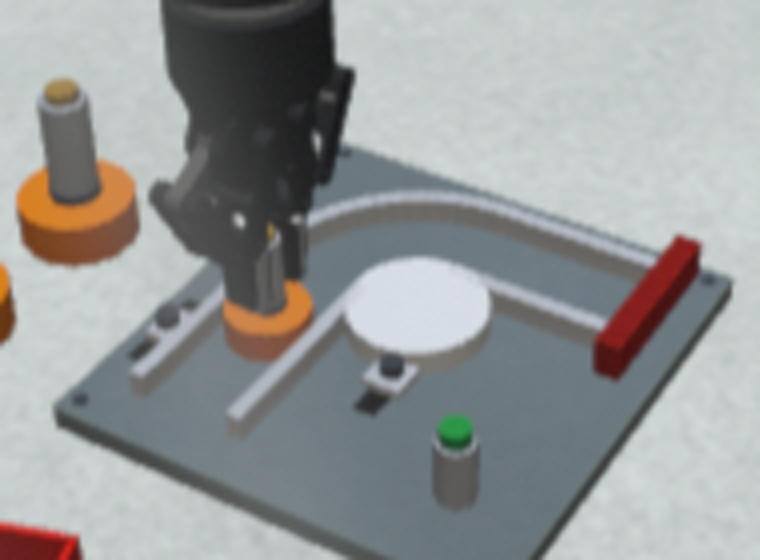

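The carrier is moving flat, with the fingers caging the housing, and about 1.4 N of push is felt. I'll continue to the start of the bend and take the first 30°.

{"name": "arm_command", "arguments": {"gripper": [2.2, 2.2, 2.2, 2.2, 2.2], "slide": [[0, 0.8, 0], [0, 1.6, 0], [0, 2.4, 0], [0, 3.1, 0], [0, 3.7, 0]], "turn": [[0, 0, 0], [0, 0, 0], [0, 0, 0], [0, 0, 0], [0, 0, 0]]}}

```text
clock: 4.82
position: [0.498, -0.0774, 0.0403]
tool_rot: [-3.142, -0.0, 3.103]
force: [-1.1, -2.4, 0.6]
grip_width: 0.0218
```

{"name": "arm_command", "arguments": {"gripper": [2.2, 2.2, 2.2, 2.2, 2.2], "slide": [[-0.03, 0.63, 0], [-0.13, 1.25, 0], [-0.29, 1.85, 0], [-0.52, 2.44, 0], [-0.8, 3.0, 0]], "turn": [[0, 0, 6], [0, 0, 12], [0, 0, 18], [0, 0, 24], [0, 0, 30]]}}

```text
clock: 5.45
position: [0.507, -0.0479, 0.0402]
tool_rot: [-3.141, -0.0, 2.576]
force: [-0.7, -3.2, 1.1]
grip_width: 0.0219
```

```bash
python3 go.py -20 62.7 41 120
```

```text
t 5.45 fix mm [-42.1  38.7  40.2] toolyaw_fix 149.8 Ffix [-0.6 -3.2  1.1] w 21.9
slide cm [-0.7   3.18 -0.08] turn [-0.  -0.  29.8] world target [ 0.52992166 -0.02477846  0.041     ]
```

{"name": "arm_command", "arguments": {"gripper": [2.2, 2.2, 2.2, 2.2, 2.2], "slide": [[-0.03, 0.63, 0], [-0.13, 1.25, 0], [-0.28, 1.9, 0], [-0.48, 2.5, 0], [-0.72, 3.15, 0]], "turn": [[0, 0, 6], [0, 0, 12], [0, 0, 18], [0, 0, 24], [0, 0, 30]]}}

```text
clock: 6.08
position: [0.5298, -0.025, 0.0401]
tool_rot: [-3.141, -0.0, 2.052]
force: [-0.9, -1.7, 0.2]
grip_width: 0.0221
```

```bash
python3 go.py 10 70.7 41 90;  python3 - <<'E'
from go import *
im=vision.grab_frame("scene")
c=cv2.resize(im[200:340,210:400],None,fx=4,fy=4,interpolation=cv2.INTER_CUBIC); cv2.imwrite("pics/s3.png",cv2.convertScaleAbs(c,alpha=1.3))
E
```

```text
t 6.08 fix mm [-20.1  62.4  40.1] toolyaw_fix 119.8 Ffix [-0.8 -1.7  0.2] w 22.1
slide cm [-0.78  3.02 -0.09] turn [-0.  -0.  29.8] world target [ 0.56020665 -0.01793599  0.041     ]
```

View pics/s3.png

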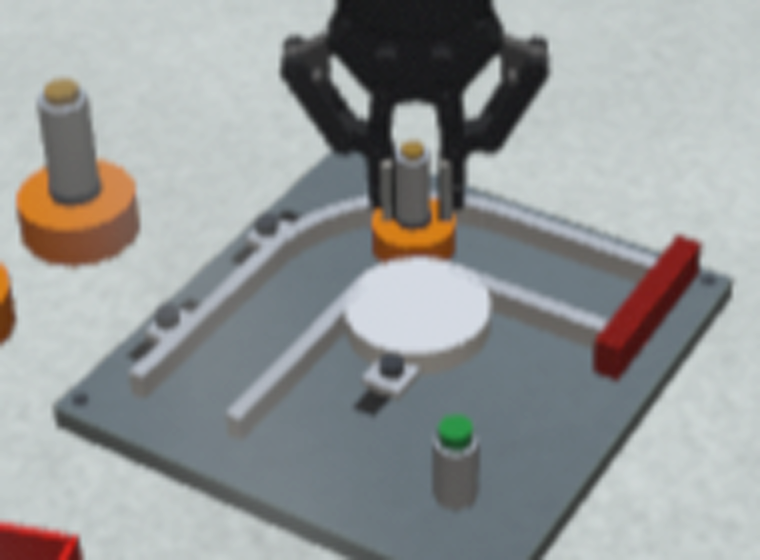

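The carrier is upright in mid-bend and caged, at about (313,255) in the full scene image. Next come the last 30°, then the first part of leg 2.

{"name": "arm_command", "arguments": {"gripper": [2.2, 2.2, 2.2, 2.2, 2.2], "slide": [[-0.03, 0.63, 0], [-0.13, 1.25, 0], [-0.29, 1.85, 0], [-0.52, 2.44, 0], [-0.8, 3.0, 0]], "turn": [[0, 0, 6], [0, 0, 12], [0, 0, 18], [0, 0, 24], [0, 0, 30]]}}

```text
clock: 6.75
position: [0.5599, -0.0183, 0.04]
tool_rot: [-3.141, -0.0, 1.531]
force: [-2.2, -0.0, 0.5]
grip_width: 0.0223
```

{"name": "arm_command", "arguments": {"gripper": [2.2, 2.2, 2.2, 2.2, 2.2], "slide": [[0, 0.8, 0], [0, 1.6, 0], [0, 2.4, 0], [0, 3.2, 0], [0, 4.0, 0]], "turn": [[0, 0, 0], [0, 0, 0], [0, 0, 0], [0, 0, 0], [0, 0, 0]]}}

```text
clock: 7.38
position: [0.6007, -0.0201, 0.0402]
tool_rot: [-3.142, -0.0, 1.532]
force: [-2.0, -1.2, 0.2]
grip_width: 0.0219
```

```bash
python3 go.py 70 70.7 41 90;  python3 - <<'E'
from go import *
im=vision.grab_frame("scene")
c=cv2.resize(im[200:340,230:420],None,fx=4,fy=4,interpolation=cv2.INTER_CUBIC); cv2.imwrite("pics/s4.png",cv2.convertScaleAbs(c,alpha=1.3))
E
```

```text
t 7.38 fix mm [50.6 70.1 40.2] toolyaw_fix 90.0 Ffix [-2.  -1.2  0.2] w 21.9
slide cm [ 0.06  1.94 -0.08] turn [-0. -0. -0.] world target [ 0.62016242 -0.02023926  0.041     ]
```

View pics/s4.png

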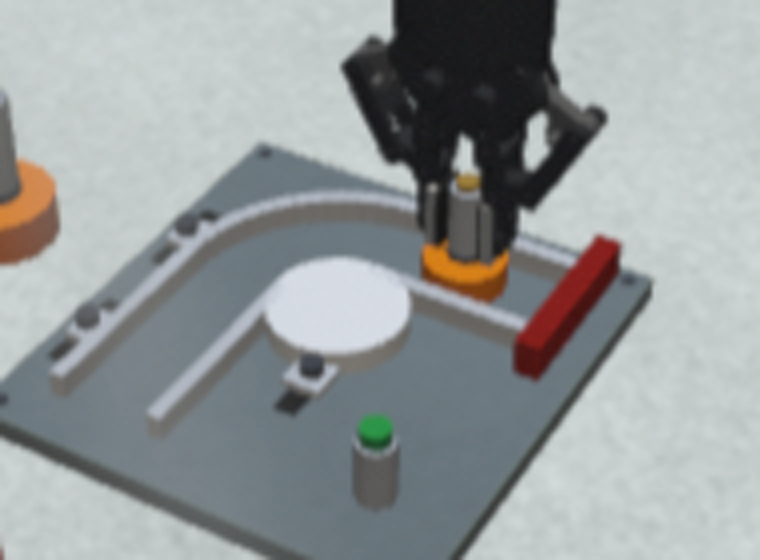

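Through the bend and flat in leg 2. I'll advance until it's several mm short of the stop, then close on the housing so the press can't tip it.

{"name": "arm_command", "arguments": {"gripper": [2.2, 2.2, 2.2, 2.2, 2.2], "slide": [[0, 0.5, -0.05], [0, 0.9, -0.1], [0, 1.3, -0.1], [0, 1.6, -0.1], [0, 1.6, -0.1]], "turn": [[0, 0, 0], [0, 0, 0], [0, 0, 0], [0, 0, 0], [0, 0, 0]]}}

```text
clock: 8.05
position: [0.6165, -0.0207, 0.0413]
tool_rot: [3.141, 0.0, 1.532]
force: [0.9, 0.7, 0.5]
grip_width: 0.022
```

{"name": "arm_command", "arguments": {"gripper": [1.9, 1.7, 1.6, 1.6, 1.6], "slide": [[0, 0, 0], [0, 0, 0], [0, 0, 0], [0, 0, 0], [0, 0, 0]], "turn": [[0, 0, 0], [0, 0, 0], [0, 0, 0], [0, 0, 0], [0, 0, 0]], "force": 25}}

```text
clock: 8.68
position: [0.6162, -0.0206, 0.0413]
tool_rot: [-3.142, -0.0, 1.532]
force: [-1.4, 0.3, 2.5]
grip_width: 0.0175
```

```bash
python3 go.py 78 70.7 41 90
```

```text
t 8.68 fix mm [66.1 70.2 41.3] toolyaw_fix 90.0 Ffix [-1.4  0.2  2.5] w 17.5
slide cm [0.06 1.19 0.03] turn [-0. -0. -0.] world target [ 0.62815653 -0.02054636  0.041     ]
```

{"name": "arm_command", "arguments": {"gripper": [1.6, 1.6, 1.6, 1.6, 1.6], "slide": [[0, 0.25, 0], [0, 0.5, 0], [0, 0.7, 0], [0, 0.85, 0], [0, 0.9, 0]], "turn": [[0, 0, 0], [0, 0, 0], [0, 0, 0], [0, 0, 0], [0, 0, 0]]}}

```text
clock: 9.3
position: [0.625, -0.021, 0.0413]
tool_rot: [-3.141, -0.0, 1.532]
force: [-5.3, 0.5, 6.3]
grip_width: 0.0174
```

{"name": "arm_command", "arguments": {"gripper": [1.6, 1.6], "slide": [[0, 0.05, 0], [0, 0.1, 0]], "turn": [[0, 0, 0], [0, 0, 0]]}}

```text
clock: 9.55
position: [0.6259, -0.021, 0.0413]
tool_rot: [-3.141, -0.0, 1.532]
force: [-4.0, 0.5, 5.9]
grip_width: 0.0171
```

{"name": "arm_command", "arguments": {"gripper": [1.6, 1.6], "slide": [[0, 0.05, 0], [0, 0.1, 0]], "turn": [[0, 0, 0], [0, 0, 0]]}}

```text
clock: 9.8
position: [0.6269, -0.0211, 0.0413]
tool_rot: [-3.141, -0.0, 1.532]
force: [-4.4, -0.2, 5.2]
grip_width: 0.0173
```

It's still sliding with about 4.5 N of drag, at fixture x ≈ 76.8. I'll keep on in half-millimetre steps.

{"name": "arm_command", "arguments": {"gripper": [1.6, 1.6], "slide": [[0, 0.05, 0], [0, 0.05, 0]], "turn": [[0, 0, 0], [0, 0, 0]]}}

```text
clock: 10.05
position: [0.6275, -0.0211, 0.0413]
tool_rot: [-3.141, -0.0, 1.532]
force: [-4.8, -0.7, 5.6]
grip_width: 0.0175
```

{"name": "arm_command", "arguments": {"gripper": [1.6, 1.6], "slide": [[0, 0.05, 0], [0, 0.05, 0]], "turn": [[0, 0, 0], [0, 0, 0]]}}

```text
clock: 10.3
position: [0.628, -0.0212, 0.0413]
tool_rot: [-3.141, -0.0, 1.532]
force: [-4.1, 0.7, 5.3]
grip_width: 0.0176
```

{"name": "arm_command", "arguments": {"gripper": [1.6, 1.6], "slide": [[0, 0.05, 0], [0, 0.05, 0]], "turn": [[0, 0, 0], [0, 0, 0]]}}

```text
clock: 10.55
position: [0.6285, -0.0212, 0.0413]
tool_rot: [-3.141, -0.0, 1.532]
force: [-3.8, 0.3, 5.8]
grip_width: 0.0175
```

{"name": "arm_command", "arguments": {"gripper": [1.6, 1.6], "slide": [[0, 0.05, 0], [0, 0.05, 0]], "turn": [[0, 0, 0], [0, 0, 0]]}}

```text
clock: 10.8
position: [0.6289, -0.0212, 0.0413]
tool_rot: [-3.141, -0.0, 1.532]
force: [-3.9, 0.3, 5.6]
grip_width: 0.0172
```

{"name": "arm_command", "arguments": {"gripper": [1.6, 1.6], "slide": [[0, 0.05, 0], [0, 0.05, 0]], "turn": [[0, 0, 0], [0, 0, 0]]}}

```text
clock: 11.05
position: [0.6291, -0.0212, 0.0414]
tool_rot: [-3.14, -0.0, 1.532]
force: [-7.8, 1.0, 8.3]
grip_width: 0.0172
```

```bash
python3 go.py 78 70.7 41 90;  python3 - <<'E'
from go import *
im=vision.grab_frame("scene")
c=cv2.resize(im[215:315,300:420],None,fx=6,fy=6,interpolation=cv2.INTER_CUBIC); cv2.imwrite("pics/s5.png",cv2.convertScaleAbs(c,alpha=1.3))
E
```

```text
t 11.05 fix mm [78.9 70.1 41.4] toolyaw_fix 90.0 Ffix [-7.8  0.7  8.3] w 17.2
slide cm [ 0.06 -0.09  0.04] turn [-0.1 -0.  -0. ] world target [ 0.62815653 -0.02054636  0.041     ]
```

View pics/s5.png

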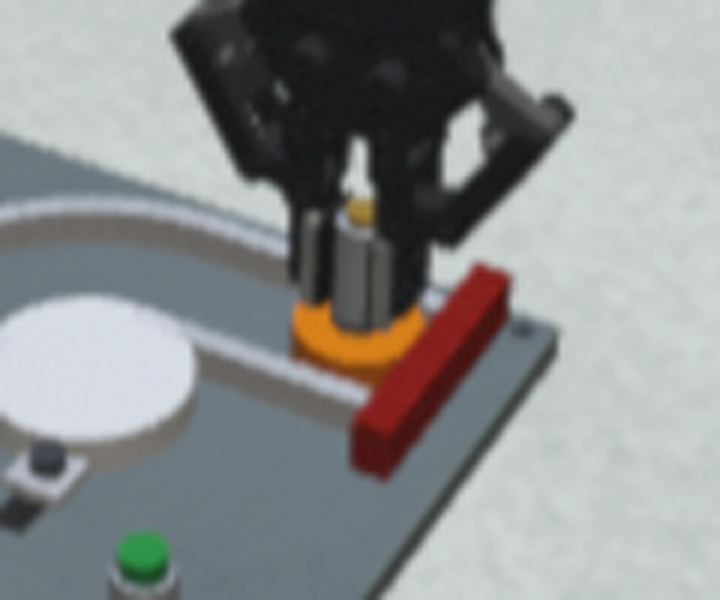

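The stop is felt: force rose about 4 N over a 0.3 mm stall at x ≈ 78.9, and the image shows the disc at the red stop. Adding a little more and holding.

{"name": "arm_command", "arguments": {"gripper": [1.6, 1.6], "slide": [[0, 0.03, 0], [0, 0.03, 0]], "turn": [[0, 0, 0], [0, 0, 0]]}}

```text
clock: 11.35
position: [0.6291, -0.0212, 0.0413]
tool_rot: [-3.14, -0.0, 1.532]
force: [-10.0, 0.8, 10.3]
grip_width: 0.0173
```

{"name": "arm_command", "arguments": {"gripper": [1.6, 1.6], "slide": [[0, 0.03, -0.02], [0, 0.03, -0.02]], "turn": [[0, 0, 0], [0, 0, 0]]}}

```text
clock: 11.6
position: [0.6292, -0.0211, 0.0413]
tool_rot: [-3.139, -0.0, 1.532]
force: [-9.8, 1.5, 8.2]
grip_width: 0.0172
```

{"name": "arm_command", "arguments": {"gripper": [1.6, 1.6, 1.6, 1.6], "slide": [[0, 0.03, -0.01], [0, 0.03, -0.01], [0, 0.03, -0.01], [0, 0.03, -0.01]], "turn": [[0, 0, 0], [0, 0, 0], [0, 0, 0], [0, 0, 0]]}}

```text
clock: 12.1
position: [0.6292, -0.0212, 0.0414]
tool_rot: [-3.139, -0.0, 1.532]
force: [-10.4, 1.0, 8.6]
grip_width: 0.0173
```

{"name": "arm_command", "arguments": {"gripper": [1.6, 1.6, 1.6, 1.6, 1.6], "slide": [[0, 0.03, 0], [0, 0.05, 0], [0, 0.05, 0], [0, 0.05, 0], [0, 0.05, 0]], "turn": [[0, 0, 0], [0, 0, 0], [0, 0, 0], [0, 0, 0], [0, 0, 0]]}}

```text
clock: 12.72
position: [0.6293, -0.0212, 0.0414]
tool_rot: [-3.138, -0.001, 1.532]
force: [-14.3, 1.0, 11.8]
grip_width: 0.017
```

It has held for over half a second at 10–14 N wrist force. Now I'll unload, open and lift straight up.

{"name": "arm_command", "arguments": {"gripper": [1.6, 1.6, 2.0, 2.4, 2.8], "slide": [[0, -0.05, 0], [0, -0.1, 0], [0, -0.1, 0], [0, -0.1, 0], [0, -0.1, 0]], "turn": [[0, 0, 0], [0, 0, 0], [0, 0, 0], [0, 0, 0], [0, 0, 0]]}}

```text
clock: 13.35
position: [0.6304, -0.0212, 0.0416]
tool_rot: [3.141, 0.0, 1.532]
force: [0.1, 0.4, 0.1]
grip_width: 0.0282
```

{"name": "arm_command", "arguments": {"gripper": [2.8, 2.8, 2.8], "slide": [[0, 0, 0], [0, 0, 0], [0, 0, 0]], "turn": [[0, 0, 0], [0, 0, 0], [0, 0, 0]]}}

```text
clock: 13.72
position: [0.6301, -0.0212, 0.0416]
tool_rot: [3.142, 0.0, 1.532]
force: [-0.2, -0.0, -0.2]
grip_width: 0.0275
```

```bash
python3 go.py 78 70 140 90
```

```text
t 13.72 fix mm [80.  70.1 41.6] toolyaw_fix 90.0 Ffix [-0.2 -0.  -0.2] w 27.5
slide cm [-0.01 -0.2  -9.84] turn [ 0.  0. -0.] world target [ 0.62812965 -0.02124584  0.14      ]
```

{"name": "arm_command", "arguments": {"gripper": [3.2, 3.2, 3.2, 3.2, 3.2], "slide": [[0, -0.1, -0.5], [0, -0.1, -2], [0, -0.1, -4], [0, -0.1, -8], [0, -0.1, -13]], "turn": [[0, 0, 0], [0, 0, 0], [0, 0, 0], [0, 0, 0], [0, 0, 0]]}}

```text
clock: 14.35
position: [0.6288, -0.0213, 0.1737]
tool_rot: [-3.141, 0.0, 1.532]
force: [0.7, 0.7, 0.1]
grip_width: 0.0323
```

{"name": "arm_command", "arguments": {"gripper": [3.2, 3.2, 3.2, 3.2], "slide": [[0, -3, -2], [0, -6, -4], [0, -6, -4], [0, -6, -4]], "turn": [[0, 0, 0], [0, 0, 0], [0, 0, 0], [0, 0, 0]]}}

```text
clock: 14.85
position: [0.5696, -0.0185, 0.2123]
tool_rot: [3.14, -0.001, 1.532]
force: [-0.3, -0.2, 0.7]
grip_width: 0.0319
```

```bash
python3 go.py;  python3 - <<'E'
from go import *
for n in("scene","top"):
    im=vision.grab_frame(n); cv2.imwrite(f"pics/{n}9.png",im)
    m=cv2.inRange(cv2.cvtColor(im,cv2.COLOR_BGR2HSV),(5,130,60),(20,255,255))
    for c in blobs(m):
        e=cv2.fitEllipse(c)
        for z in (.033,.075): print(n,np.round(e[0]+e[1],1),z,(tofix(cast(n,e[0],z))*1e3).round(1))
    if n=="scene":
        c=cv2.resize(im[215:315,300:420],None,fx=6,fy=6,interpolation=cv2.INTER_CUBIC); cv2.imwrite("pics/s6.png",cv2.convertScaleAbs(c,alpha=1.3))
E
```

```text
t 14.85 fix mm [ 19.4  70.5 212.3] toolyaw_fix 90.0 Ffix [-0.3 -0.2  0.7] w 31.9
scene [196.9 277.2  26.5  31.8] 0.033 [[-180.7 -113.2   33. ]]
scene [196.9 277.2  26.5  31.8] 0.075 [[-141.2 -147.2   75. ]]
scene [359.3 269.9  15.5  21.1] 0.033 [[80.9 65.2 33. ]]
scene [359.3 269.9  15.5  21.1] 0.075 [[102.4  18.9  75. ]]
scene [227.6 252.6  23.1  27.9] 0.033 [[-179.9  -22.    33. ]]
scene [227.6 252.6  23.1  27.9] 0.075 [[-140.4  -62.3   75. ]]
scene [459.4 139.6   7.   25.2] 0.033 [[ 63.5 764.9  33. ]]
scene [459.4 139.6   7.   25.2] 0.075 [[ 86.2 670.3  75. ]]
scene [447.1 137.6   6.3  25.5] 0.033 [[ 26.6 760.9  33. ]]
scene [447.1 137.6   6.3  25.5] 0.075 [[ 51.8 666.5  75. ]]
scene [435.8 134.3   7.   25.5] 0.033 [[-11.1 767.1  33. ]]
scene [435.8 134.3   7.   25.5] 0.075 [[ 16.8 672.3  75. ]]
top [402.4 315.   24.2  25.1] 0.033 [[-202.1  -92.9   33. ]]
top [402.4 315.   24.2  25.1] 0.075 [[-205.1  -86.8   75. ]]
top [364.1 312.   24.3  24.7] 0.033 [[-197.    1.   33.]]
top [364.1 312.   24.3  24.7] 0.075 [[-200.2    4.1   75. ]]
```

View pics/s6.png

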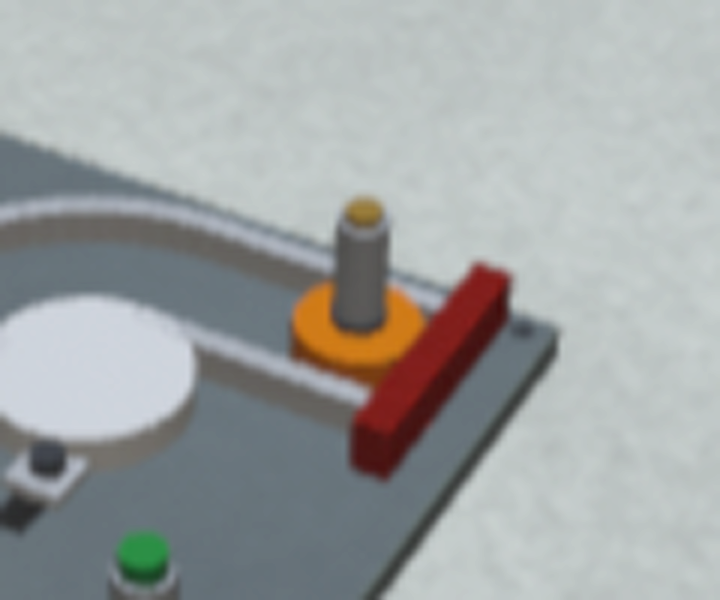

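The carrier stands upright against the red stop, in the same place as during the press. The arm is clear and the bystanders in view haven't moved. Handing in.

```bash
python3 -c "
from workcell import job_done
print(job_done())"
```

```text
the job is handed in; nothing more can be done
None
```

The carrier is standing upright and released against the red stop, and I handed the job in at about 15 s on the clock. The system gave no verdict.

- **Moving it:** I pushed the smallest orange disc, the one in leg 1, with the fingers loosely caging its housing. The tool turned with the bend so the rails could guide the carrier. Wrist force at the end of each move was about 1.5–3.5 N.
- **Rail setting d:** I estimated about +0.7 mm from the images only; I did not feel for it separately, because the cage let the rails take up the difference.
- **Pressing:** I gripped the housing just short of the stop and felt contact at about fixture x 78.9 mm. I pressed for roughly a second at 10–14 N wrist force. About 4 N of that was sliding drag, so I estimate 6–10 N on the stop; I could not measure that force directly.
- **Last checks:** the final scene picture shows the disc flat against the stop, in the same place as during the press, and the wrist force is near zero with the arm clear. The spare sensor shows no movement; I did not re-measure the flask or bin, but the arm never came near them.
- **Disagreements:**
  - The scene-camera position of about (81, 65) mm is 2–5 mm off the fingers' (79, 70) mm, partly because the stop and housing hide some of the disc.
  - The top camera's colour mask did not pick out the carrier at the end, so it could not confirm the position.
  - The grip also pressed the carrier down on the plate with up to 12 N during the press.

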